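# Sweep spilled briquettes off the mesh shelf into the grill pan

### The job

Sweep the three spilled charcoal briquettes along the mesh shelf with your fingers and off its open end, so that all of them drop into the aluminium grill pan standing under that end. Only push them: do not pick up, carry or fling any, and let none fall anywhere but into the pan. Leave the pan, the lidded canister, the trivet and the skewer holder standing where they are.

Things in the scene. Friction and masses are not known exactly. Their poses are not given: they have to be found in the camera images.
- shelf: Fixed level steel mesh shelf, clamped to a railing post beyond it. Origin on the post's axis at table height; -x points to the robot (yaw within 0.12 rad), y along the shelf. Mesh: x -0.375 to -0.060, y -0.280 to 0.280, its top 100 mm above the table, smooth to slide on. 4 mm lips rise 20 mm above the mesh along front and rear edges; both ends are open. A handrail on the post is 170 mm above the table.
- shelf_mid (a point): Middle of the mesh's top surface (100 mm above the table; shelf x -0.2175, y 0). The shelf's two open ends lie 280 mm from it to either side along the shelf's y; the lips' outer faces lie 157 mm before and behind it.
- briquette1: One of three alike black charcoal briquettes: pillow shape with rounded corners, 44 x 44 mm, 26 mm thick, about 30 g, lying flat and loose on the mesh at any yaw, in the front half of the shelf, middles at least 70 mm apart along the shelf and 40 mm behind the front lip's outer face. Origin in its middle (13 mm above the mesh), z its thickness. Slides when pushed low on a side, turning a little.
- briquette2: One of three alike black charcoal briquettes: pillow shape with rounded corners, 44 x 44 mm, 26 mm thick, about 30 g, lying flat and loose on the mesh at any yaw, in the front half of the shelf, middles at least 70 mm apart along the shelf and 40 mm behind the front lip's outer face. Origin in its middle (13 mm above the mesh), z its thickness. Slides when pushed low on a side, turning a little.
- briquette3: One of three alike black charcoal briquettes: pillow shape with rounded corners, 44 x 44 mm, 26 mm thick, about 30 g, lying flat and loose on the mesh at any yaw, in the front half of the shelf, middles at least 70 mm apart along the shelf and 40 mm behind the front lip's outer face. Origin in its middle (13 mm above the mesh), z its thickness. Slides when pushed low on a side, turning a little.
- pan: Empty aluminium grill pan, loose (0.6 kg) on the table across one end of the shelf (either; the y sign in shelf's frame tells which), reaching about 20 mm under it. Origin: centre of underside, about 75 mm beyond the shelf's end. x along its long side, roughly the shelf's x. Opening 270 x 190 mm, floor 250 x 170 mm and 4 mm thick, 10 mm flange around the rim, which is 52 mm above the table.
- skewer_holder: Bamboo cup, 72 mm across and 95 mm high, holding wooden skewers that end 175 mm above the table; stands loose on the table, its centre about 75 mm beyond the shelf end opposite to the pan. Origin at the centre of its underside. Leave it alone.
- canister: Low stainless canister, 80 mm across, with a lid and small lid knob, 75 mm high in all; stands loose in the rear half of the shelf (its centre 115 to 130 mm in front of the post, in the shelf's x). Origin at the centre of its underside. Leave it alone.
- trivet: Round black silicone trivet with small studs, 116 mm across and 8 mm thick, lying loose in the rear half of the shelf (its centre 115 to 130 mm in front of the post). Origin at the centre of its underside. Leave it alone.
Not all that is in view belongs to the job. What is shaped like the briquette1 but blue, orange or yellow is not meant.

How it is judged:
At the end, for the whole second after the job is handed in: All three briquettes lie at rest (below 0.03 m/s) inside the grill pan: middles within 133 mm (pan's x) and 93 mm (pan's y) of its centre and less than 70 mm above its underside (x of briquette1 in the frame of pan between -0.133 and 0.133 m and y of briquette1 in the frame of pan between -0.093 and 0.093 m and z of each of briquette1, briquette2, briquette3 in the frame of pan below 0.07 m and linear speed of each of briquette1, briquette2, briquette3 below 0.03 m/s and x of briquette2 in the frame of pan between -0.133 and 0.133 m and y of briquette2 in the frame of pan between -0.093 and 0.093 m and x of briquette3 in the frame of pan between -0.133 and 0.133 m and y of briquette3 in the frame of pan between -0.093 and 0.093 m); the robot touches nothing.
It fails at once if a briquette is picked up: it rises more than about 30 mm off the mesh (height (world z) of any of briquette1, briquette2, briquette3 above 0.142 m).
It fails at once if a briquette is carried or flung out through the air instead of dropping off the end of the shelf (still at shelf height with its middle 50 mm past an end, or over the front lip) ((height (world z) of briquette1 above 0.1 m and (y of briquette1 in the frame of shelf above 0.33 m or y of briquette1 in the frame of shelf below -0.33 m or x of briquette1 in the frame of shelf below -0.4 m)) or (height (world z) of briquette2 above 0.1 m and (y of briquette2 in the frame of shelf above 0.33 m or y of briquette2 in the frame of shelf below -0.33 m or x of briquette2 in the frame of shelf below -0.4 m)) or (height (world z) of briquette3 above 0.1 m and (y of briquette3 in the frame of shelf above 0.33 m or y of briquette3 in the frame of shelf below -0.33 m or x of briquette3 in the frame of shelf below -0.4 m))).
It fails at once if a briquette falls anywhere but into the grill pan ((height (world z) of briquette1 below 0.05 m and not (x of briquette1 in the frame of pan between -0.133 and 0.133 m and y of briquette1 in the frame of pan between -0.093 and 0.093 m)) or (height (world z) of briquette2 below 0.05 m and not (x of briquette2 in the frame of pan between -0.133 and 0.133 m and y of briquette2 in the frame of pan between -0.093 and 0.093 m)) or (height (world z) of briquette3 below 0.05 m and not (x of briquette3 in the frame of pan between -0.133 and 0.133 m and y of briquette3 in the frame of pan between -0.093 and 0.093 m))).
It fails at once if the grill pan is moved by more than 30 mm or tipped ((distance of pan from where it was at the start of the episode above 0.03 m or angle between pan's own z axis and vertical above 0.25 rad)).
It fails at once if the canister, trivet or skewer holder is moved by more than 30 mm or tipped ((distance of canister from where it was at the start of the episode above 0.03 m or angle between canister's own z axis and vertical above 0.25 rad) or (distance of trivet from where it was at the start of the episode above 0.03 m or angle between trivet's own z axis and vertical above 0.25 rad) or (distance of skewer_holder from where it was at the start of the episode above 0.03 m or angle between skewer_holder's own z axis and vertical above 0.25 rad)).
It also fails if it takes over 72 s, if anything falls off the work surface, if the arm or the gripper's body presses on something with over 40 N, if the wrist force passes 120 N, or if a joint passes its speed limit or range.

### The arm

A 6-joint arm with a two-finger parallel gripper is mounted at the origin on the work surface. World frame = base frame: x ahead of the robot, y to its left, z up, the work surface at z = 0. Lengths are in m, angles in rad, forces in N, time in s.
With the tool pointing down it reaches from about 0.35 to 0.95 m from the base axis. Payload 17.4 kg.
Tool frame: the origin (TCP) lies between the finger pads; the fingertips stand 11 mm ahead of it and the grasp point (between the pads) lies 8 mm behind it; x points along the fingers, y is the direction in which the jaws open and shut, and the axes are right-handed (so a half turn about x gives the same grasp; the last joint's range is limited). The gripper opens to 93 mm and grips with 3 to 60 N. Pads are 15 mm wide; open, the fingers measure 128 mm over their backs; the gripper's body (75 mm by 188 mm) begins 65 mm behind the grasp point.
Start: joints at [1.18, 0.116, 1.442, -0, 1.584, -0.038], TCP at [0.233, 0.633, 0.23] pointing down, gripper open.
Joint ranges: [-2.83, 2.83], [-0.83, 2.19], [0.07, 2.5], [-1.14, 4.28], [0.01, 3], [-2.97, 2.97]. Speed limits (rad/s): [1.89, 1.89, 2.22, 3.14, 3.14, 3.14].

### API

Orientations are given as a rotation vector (axis times angle).
In Python, from bench import telemetry, imaging, ctrl gives the robot as it stands.
- The arm moves only by the shell command python3 -m inch 'ROWS' [OPENING]. ROWS is JSON, a list of rows, each an object with "offset": the shift along the world's x, y, z in cm, a list of three; "delta_rot": the turn, a rotation vector about the world's x, y, z in degrees, a list of three. A call has 1 to 12 rows; each row shifts and turns the commanded pose from where the row before left it; what a row does not reach is not made up. A row lasts 1/8 s, in which the tool goes at most 62.5 mm and 10.7 degrees, less where a joint would pass 70% of its speed; a pose out of reach is approached as far as the arm can. A call is refused whole if a number of a shift passes 6.25 or a number of a turn 10.7, either way. A call with a gripper value outside its range is refused whole. OPENING is the opening, from -1 (shut) to 1 (fully open), so that 0 is half open, set as the call begins (- or left out, the last holds). The fingers move at their own pace and stop on an object; the grip force is fixed at half the most. Time passes only in rows, so rows that do not move let the fingers close. It gives the time, the measured TCP pose, the force and the opening at its end, in the units of the state.
- telemetry.get_obs(): the state, without advancing time (a new reading comes with each control period).
- imaging.snapshot(name): name is "scene" or "top" or "wrist"; returns a dict with "img" (480x640x3 uint8, red, green, blue), "K" (3x3 intrinsics, pixels), "extrinsics" (4x4, takes a point from camera to world coordinates); the wrist camera has in their place "tool_from_camera" (4x4, takes a point from camera to tool coordinates, whose origin is the TCP and whose axes are the tool frame's). Camera axes: x right, y down, z forward; pixel columns grow to the right and rows downward; lengths in m; the calibration is good to about 2 mm. The wrist camera is an equidistant fisheye: a pixel r from the principal point sees the ray r / f radians off the axis. A picture is of the moment at which its call begins: read the wrist's pose just before it. There is no depth.
- ctrl.sign_off(): hands the job in, once; it reports no verdict.
The state is a dict: "t": time; "joints": joint angles; "joint_vel": joint speeds; "effort": joint torques, N m; "position": TCP position; "eef_rot": TCP orientation; "wrist_force": force on the tool from outside, world axes, zero at the start; "torque": the same for the moment, N m; "finger_gap": opening from 0.0 (shut) to 1.0 (fully open).
Only numpy, scipy, OpenCV 4.12 (cv2) and the standard library are available. Lean on these libraries where they do the work, as an engineer would, in place of code of your own. Each camera call takes 0.05 s, during which the arm holds its last target.

## Working session

There is one attempt and no reset: what is moved stays moved. The work goes in short steps, Python scripts to look and compute and a shell command to move; the robot and the scene stay as the last step left them, time stands still between calls to the robot, and variables do not carry over. Pictures are saved under pics/ and viewed, and the job is handed in when it is done.

```bash
ls; mkdir -p pics
python3 - <<'E'
from bench import telemetry, imaging
import cv2,numpy as np
print(telemetry.get_obs())
for n in ["scene","top","wrist"]:
    s=imaging.snapshot(n)
    cv2.imwrite(f"pics/{n}0.png",s["img"][:,:,::-1])
    print(n,s["K"].tolist(),{k:np.round(v,4).tolist() for k,v in s.items() if k not in("img","K")})
E
```

```text
pics
{'t': 0.0, 'joints': array([ 1.18015692e+00,  1.16538282e-01,  1.44226735e+00,  1.56393257e-06,
        1.58397042e+00, -3.78594030e-02]), 'joint_vel': array([-0.00155598, -0.00010231, -0.00100231,  0.00115077,  0.00156325,
        0.00049448]), 'effort': array([-6.35332806e-03, -7.21267390e+01, -6.22601008e+01,  7.76456273e-02,
        2.38897040e-02, -8.01622764e-05]), 'position': array([0.23319488, 0.63324742, 0.22886861]), 'eef_rot': array([ 0.27591061,  1.55326681, -0.27773426]), 'wrist_force': array([-0.91530622, -0.39787157,  0.32302109]), 'torque': array([-0.01570551,  0.01457606,  0.01966459]), 'finger_gap': 0.9990459673745872}
scene [[495.76450660743274, 0.0, 323.8505809060614], [0.0, 495.76450660743274, 236.348659983121], [0.0, 0.0, 1.0]] {'extrinsics': [[-0.2878, 0.8221, -0.4912, 1.1397], [0.9576, 0.2542, -0.1356, 0.1768], [0.0134, -0.5094, -0.8604, 1.0979], [0.0, 0.0, 0.0, 1.0]]}
top [[480.40184090872077, 0.0, 317.69161596109365], [0.0, 480.40184090872077, 236.1985613308874], [0.0, 0.0, 1.0]] {'extrinsics': [[0.004, -0.9774, 0.2115, 0.354], [-1.0, -0.0028, 0.0058, -0.006], [-0.005, -0.2115, -0.9774, 0.9877], [0.0, 0.0, 0.0, 1.0]]}
wrist [[371.64829954431775, 0.0, 317.7685379614312], [0.0, 371.64829954431775, 241.04852293594394], [0.0, 0.0, 1.0]] {'tool_from_camera': [[0.0006, -0.2809, 0.9597, -0.1551], [1.0, 0.0012, -0.0003, -0.0001], [-0.001, 0.9597, 0.2809, -0.078], [0.0, 0.0, 0.0, 1.0]]}
```

View pics/scene0.png

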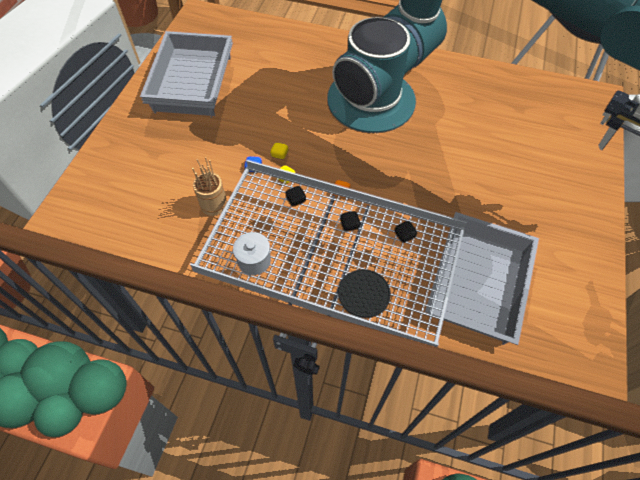

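View pics/top0.png

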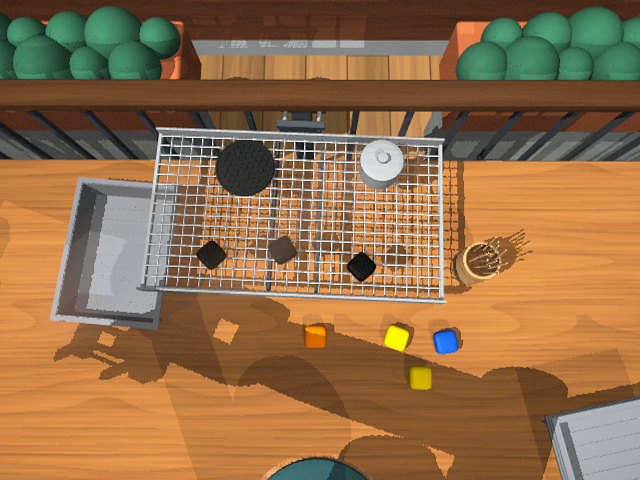

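View pics/wrist0.png

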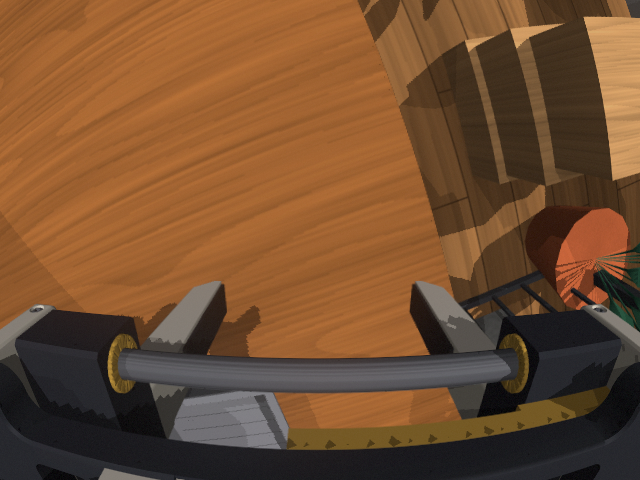

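The pan under the shelf end is the one at left in top (~(115,255)), at world +y. The other pan, at (600,430), is a decoy. Briquettes are the black ones at top pixels (211,255), (283,250) and (361,267). The look-alikes are orange (316,336), yellow (397,338) and (421,378), and blue (445,342), plus the black trivet at (245,167). I'll check the choice in a crop and measure.

```bash
cat > h.py <<'E'
import numpy as np,cv2
from bench import telemetry, imaging
def ray(s,px):
    K=s["K"];T=s["extrinsics"]
    d=T[:3,:3]@np.array([(px[0]-K[0,2])/K[0,0],(px[1]-K[1,2])/K[1,1],1]);return T[:3,3],d
def onz(s,px,z):
    o,d=ray(s,px);return o+d*(z-o[2])/d[2]
def briq(s,zc=0.113,box=None):
    im=s["img"].astype(int);m=(im.max(2)<75)&(im.max(2)-im.min(2)<40)
    m=m.astype(np.uint8)*255
    if box: 
        mm=np.zeros_like(m);x0,y0,x1,y1=box;mm[y0:y1,x0:x1]=m[y0:y1,x0:x1];m=mm
    m=cv2.morphologyEx(m,cv2.MORPH_OPEN,np.ones((7,7)))
    c,_=cv2.findContours(m,cv2.RETR_EXTERNAL,cv2.CHAIN_APPROX_NONE)
    out=[]
    for k in c:
        if cv2.contourArea(k)<150: continue
        M=cv2.moments(k);px=(M['m10']/M['m00'],M['m01']/M['m00'])
        out.append((np.round(px,1),cv2.contourArea(k),onz(s,px,zc).round(4),cv2.minAreaRect(k)))
    return out
E
python3 - <<'E'
from h import *
t=imaging.snapshot("top");s=imaging.snapshot("scene")
print("top")
for b in briq(t,box=(150,200,440,300)):print(b)
print("scene")
for b in briq(s,box=(250,170,460,260)):print(b)
a=cv2.resize(t["img"][225:295,180:390],None,fx=3.8,fy=3.8)[:,:,::-1]
b=cv2.resize(t["img"][110:340,30:180],None,fx=2.6,fy=2.6,interpolation=cv2.INTER_CUBIC)[:,:,::-1]
c=cv2.resize(t["img"][110:310,400:540],None,fx=3,fy=3,interpolation=cv2.INTER_CUBIC)[:,:,::-1]
cv2.imwrite("pics/c1.png",a);cv2.imwrite("pics/c2.png",b);cv2.imwrite("pics/c3.png",c)
E
```

```text
top
(array([361. , 266.3]), 476.5, array([ 0.487 , -0.0806,  0.113 ]), ((360.7500305175781, 266.2500305175781), (24.041629791259766, 23.33452033996582), 45.0))
(array([211. , 254.5]), 472.5, array([0.5082, 0.1964, 0.113 ]), ((210.75003051757812, 254.25), (24.041629791259766, 23.33452033996582), 45.0))
scene
(array([405.3, 231.2]), 283.5, array([0.5079, 0.1989, 0.113 ]), ((405.5, 231.0), (18.0, 19.0), 90.0))
(array([349.7, 220.6]), 259.5, array([0.5182, 0.0673, 0.113 ]), ((349.5, 220.5), (17.0, 17.0), 90.0))
(array([295.3, 195.8]), 230.5, array([ 0.4885, -0.0773,  0.113 ]), ((295.5, 196.0), (16.0, 17.0), 90.0))
```

View pics/c1.png

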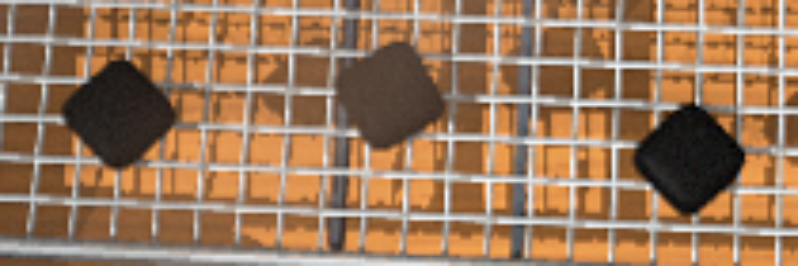

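View pics/c2.png

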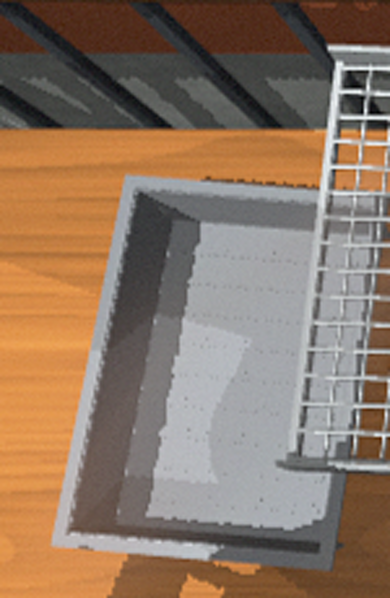

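View pics/c3.png

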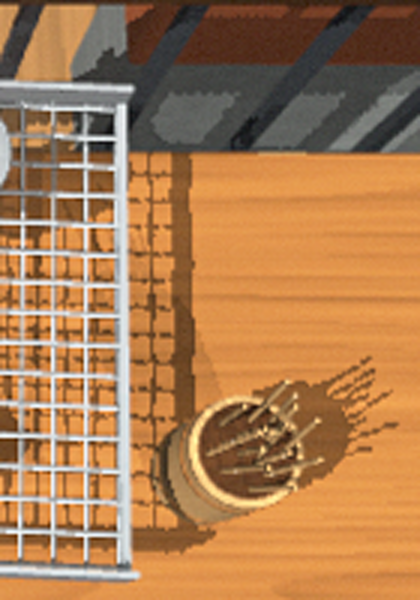

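```bash
cat > m.py <<'E'
from h import *
t=imaging.snapshot("top");s=imaging.snapshot("scene")
P={}
for n,p in dict(FL=(138,289),RL=(157,129),RR=(444.5,140),FR=(446,302)).items():P[n]=onz(t,p,.12);print(n,P[n].round(4))
print("front yaw",np.degrees(np.arctan2(-(P['FL']-P['FR'])[0],(P['FL']-P['FR'])[1])), "rear",np.degrees(np.arctan2(-(P['RL']-P['RR'])[0],(P['RL']-P['RR'])[1])),np.linalg.norm(P['FL']-P['FR']),np.linalg.norm(P['RL']-P['RR']))
mid=sum(P.values())/4;print("mid",mid)
for n,p in dict(panRL=(125,178),panFL=(52,545),panFR=(332,570)).items():print(n,onz(t,(p[0]/2.6+30,p[1]/2.6+110),.052).round(4))
print("cup",onz(t,(483,261),.095).round(4))
print("trivet",onz(t,(245,167),.108).round(4),"knob",onz(t,(382,157),.17).round(4))
print("trivet sc",onz(s,(364,293),.108).round(4),"knob sc",onz(s,(250,243),.17).round(4))
m=briq(t,box=(150,200,440,300))
im=t["img"].astype(int)[235:265,268:300]; k=(im.max(2)<100)&(im.max(2)-im.min(2)<50)
ys,xs=np.nonzero(k);print("mid briq",onz(t,(xs.mean()+268,ys.mean()+235),.113),k.sum())
E
python3 m.py
```

```text
FL [0.4432 0.3237 0.12  ]
RL [0.7543 0.3126 0.12  ]
RR [ 0.7324 -0.2447  0.12  ]
FR [ 0.4218 -0.2313  0.12  ]
front yaw -2.2057729847301757 rear -2.250331334538353 0.5554565280577125 0.5577346942823672
mid [0.58791545 0.0400698  0.12      ]
panRL [0.6763 0.4916 0.052 ]
panFL [0.3907 0.5145 0.052 ]
panFR [0.3733 0.3054 0.052 ]
cup [ 0.5005 -0.3112  0.095 ]
trivet [0.681  0.1404 0.108 ] knob [ 0.6776 -0.1166  0.17  ]
trivet sc [0.6859 0.1455 0.108 ] knob sc [ 0.6728 -0.1166  0.17  ]
mid briq [0.51783376 0.06579349 0.113     ] 556
```

Run:
```python
from h import *
from scipy.spatial.transform import Rotation as R
o=telemetry.get_obs();print(R.from_rotvec(o['eef_rot']).as_matrix().round(3),o['position'],o['t'])
ey=np.array([.0386,.9993])
for n,b in dict(b1=(.508,.1975),b2=(.518,.0665),b3=(.488,-.079)).items():
    b=np.array(b)
    print(n,"start",(b-.055*ey).round(4),"end mesh at",(b+ey*(.28-(b-[.588,.04])@ey)).round(4))
```

```text
[[-0.     0.346  0.938]
 [-0.     0.938 -0.346]
 [-1.    -0.    -0.   ]] [0.23322815 0.63339247 0.22946401] 0.35
b1 start [0.5059 0.1425] end mesh at [0.5129 0.3231]
b2 start [0.5159 0.0115] end mesh at [0.5279 0.3225]
b3 start [ 0.4859 -0.134 ] end mesh at [0.5035 0.3235]
```

```bash
python3 -m inch '[{"offset":[2.3,-4.1,0],"delta_rot":[0,0,-6]},{"offset":[2.3,-4.1,0],"delta_rot":[0,0,-6]},{"offset":[2.3,-4.1,0],"delta_rot":[0,0,-6]},{"offset":[2.3,-4.1,0],"delta_rot":[0,0,-6]},{"offset":[2.3,-4.1,0],"delta_rot":[0,0,-6]},{"offset":[2.3,-4.1,0],"delta_rot":[0,0,-6]},{"offset":[2.3,-4.1,0],"delta_rot":[0,0,-6]},{"offset":[2.3,-4.1,0],"delta_rot":[0,0,-6]},{"offset":[2.3,-4.1,0],"delta_rot":[0,0,-6]},{"offset":[2.3,-4.1,0],"delta_rot":[0,0,-6]},{"offset":[2.3,-4.1,0],"delta_rot":[0,0,-6]},{"offset":[2.0,-4.0,0],"delta_rot":[0,0,-6]}]' -0.35
python3 -m inch '[{"offset":[0,0,0],"delta_rot":[0,0,0]},{"offset":[0,0,0],"delta_rot":[0,0,0]}]'
python3 - <<'E'
from h import *
from scipy.spatial.transform import Rotation as R
o=telemetry.get_obs();print(R.from_rotvec(o['eef_rot']).as_matrix().round(3),o['position'],o['t'])
cv2.imwrite("pics/w1.png",imaging.snapshot("wrist")["img"][:,:,::-1])
cv2.imwrite("pics/t1.png",imaging.snapshot("top")["img"][:,:,::-1])
E
```

```text
t: 1.85
position: [0.5068, 0.1409, 0.2298]
eef_rot: [1.24, 1.189, -1.24]
wrist_force: [0.9, -0.2, -0.5]
finger_gap: 0.324
t: 2.1
position: [0.5061, 0.1426, 0.2297]
eef_rot: [1.237, 1.191, -1.237]
wrist_force: [0.0, -0.5, -0.5]
finger_gap: 0.33
[[-0.     0.999 -0.038]
 [ 0.    -0.038 -0.999]
 [-1.    -0.    -0.   ]] [0.50610469 0.14264215 0.22965648] 2.1
```

View pics/w1.png

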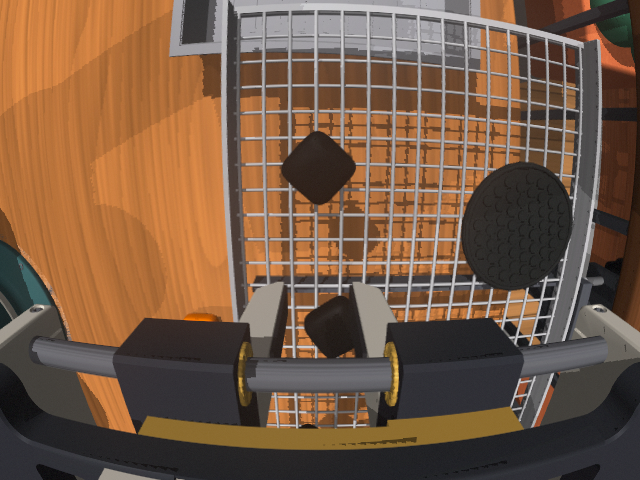

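View pics/t1.png

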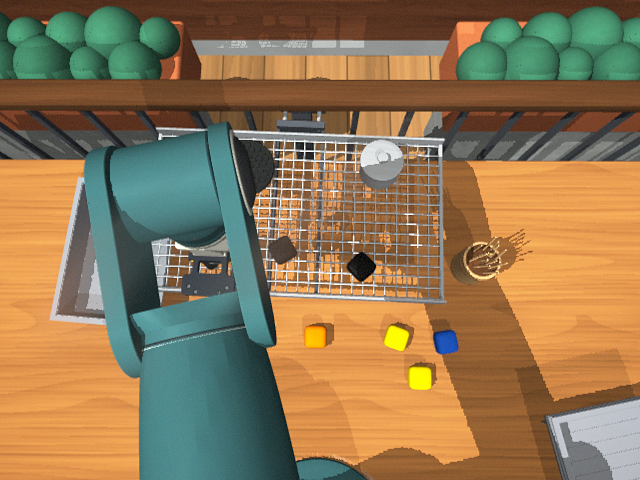

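b1 is at wrist (318,167), straight ahead between the fingers, and b2 at (333,325) is well behind them. I'll descend behind b1 next.

```bash
python3 -m inch '[{"offset":[0,0,-3],"delta_rot":[0,0,0]},{"offset":[0,0,-3],"delta_rot":[0,0,0]},{"offset":[0,0,-2.5],"delta_rot":[0,0,0]},{"offset":[0,0,-1.5],"delta_rot":[0,0,0]},{"offset":[0,0,-1.2],"delta_rot":[0,0,0]},{"offset":[0,0,0],"delta_rot":[0,0,0]},{"offset":[0,0,0],"delta_rot":[0,0,0]}]'
python3 -m inch '[{"offset":[0.03,0.8,0],"delta_rot":[0,0,0]},{"offset":[0.03,0.8,0],"delta_rot":[0,0,0]},{"offset":[0.03,0.8,0],"delta_rot":[0,0,0]},{"offset":[0.03,0.8,0],"delta_rot":[0,0,0]},{"offset":[0.03,0.8,0],"delta_rot":[0,0,0]},{"offset":[0.03,0.8,0],"delta_rot":[0,0,0]},{"offset":[0.03,0.8,0],"delta_rot":[0,0,0]}]'
python3 - <<'E'
from h import *
cv2.imwrite("pics/w2.png",imaging.snapshot("wrist")["img"][:,:,::-1])
E
```

```text
t: 3.08
position: [0.5066, 0.1426, 0.1185]
eef_rot: [1.238, 1.19, -1.237]
wrist_force: [0.3, -1.0, -0.5]
finger_gap: 0.327
t: 3.95
position: [0.5084, 0.199, 0.1176]
eef_rot: [1.238, 1.191, -1.238]
wrist_force: [-0.6, 0.4, -0.4]
finger_gap: 0.326
```

View pics/w2.png

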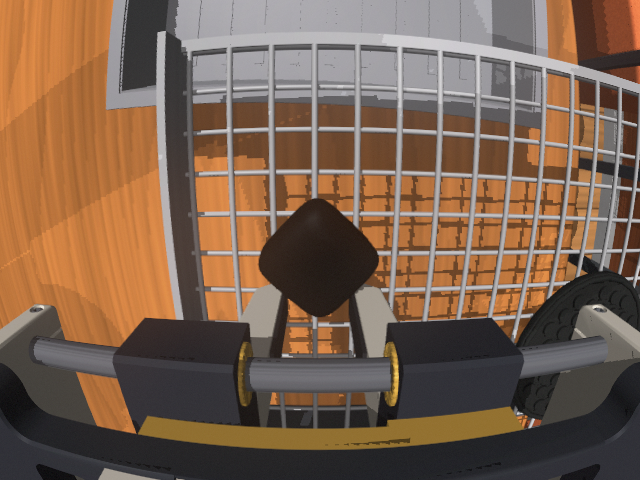

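Briquette 1 sits cradled corner-first between the fingers at (318,258). I'll continue at about 0.1 m/s and slow near the edge.

```bash
python3 -m inch '[{"offset":[0.04,1.1,0],"delta_rot":[0,0,0]},{"offset":[0.04,1.1,0],"delta_rot":[0,0,0]},{"offset":[0.04,1.1,0],"delta_rot":[0,0,0]},{"offset":[0.04,1.1,0],"delta_rot":[0,0,0]},{"offset":[0.04,1.1,0],"delta_rot":[0,0,0]},{"offset":[0.04,1.0,0],"delta_rot":[0,0,0]},{"offset":[0.02,0.6,0],"delta_rot":[0,0,0]},{"offset":[0.02,0.5,0],"delta_rot":[0,0,0]},{"offset":[0.01,0.4,0],"delta_rot":[0,0,0]},{"offset":[0.01,0.4,0],"delta_rot":[0,0,0]},{"offset":[0.01,0.4,0],"delta_rot":[0,0,0]}]'
python3 - <<'E'
from h import *
cv2.imwrite("pics/w3.png",imaging.snapshot("wrist")["img"][:,:,::-1])
E
```

```text
t: 5.38
position: [0.5115, 0.2866, 0.1177]
eef_rot: [1.238, 1.191, -1.238]
wrist_force: [-0.4, -0.6, 0.2]
finger_gap: 0.326
```

View pics/w3.png

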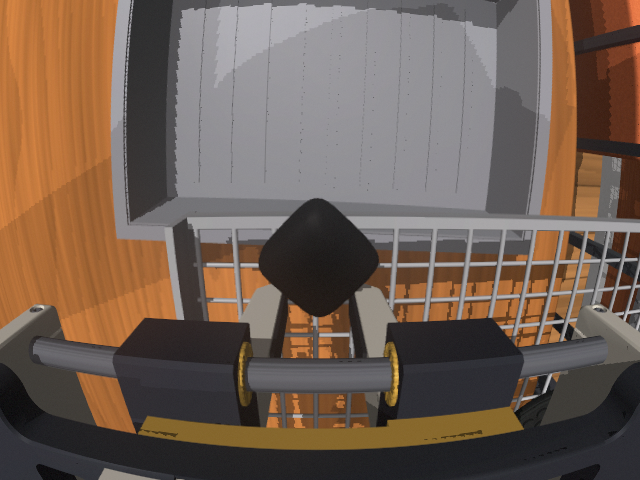

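The middle of the briquette, at row ~260, is still just before the end bar at row ~223. I'll keep going slowly.

```bash
python3 -m inch '[{"offset":[0.01,0.4,0],"delta_rot":[0,0,0]},{"offset":[0.01,0.4,0],"delta_rot":[0,0,0]},{"offset":[0.02,0.4,0],"delta_rot":[0,0,0]},{"offset":[0.01,0.3,0],"delta_rot":[0,0,0]},{"offset":[0.01,0.3,0],"delta_rot":[0,0,0]},{"offset":[0.0,0.2,0],"delta_rot":[0,0,0]},{"offset":[0,0,0],"delta_rot":[0,0,0]},{"offset":[0,0,0],"delta_rot":[0,0,0]}]'
python3 - <<'E'
from h import *
cv2.imwrite("pics/w4.png",imaging.snapshot("wrist")["img"][:,:,::-1])
E
```

```text
t: 6.42
position: [0.512, 0.3064, 0.1176]
eef_rot: [1.238, 1.191, -1.238]
wrist_force: [-0.6, -0.3, 0.8]
finger_gap: 0.325
```

View pics/w4.png

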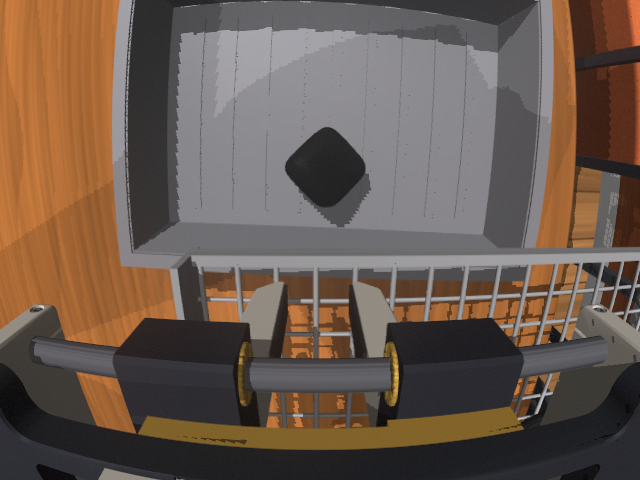

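Briquette 1 fell into the pan (325,167). Next I'll lift, go back behind b2 and lower.

```bash
python3 -m inch '[{"offset":[0,0,3],"delta_rot":[0,0,0]},{"offset":[0,0,3],"delta_rot":[0,0,0]},{"offset":[0.05,-4.2,0],"delta_rot":[0,0,0]},{"offset":[0.05,-4.2,0],"delta_rot":[0,0,0]},{"offset":[0.05,-4.2,0],"delta_rot":[0,0,0]},{"offset":[0.05,-4.2,0],"delta_rot":[0,0,0]},{"offset":[0.05,-4.2,0],"delta_rot":[0,0,0]},{"offset":[0.05,-4.2,0],"delta_rot":[0,0,0]},{"offset":[0.1,-4.3,0],"delta_rot":[0,0,0]},{"offset":[0,0,0],"delta_rot":[0,0,0]},{"offset":[0,0,0],"delta_rot":[0,0,0]}]'
python3 - <<'E'
from h import *
cv2.imwrite("pics/w5.png",imaging.snapshot("wrist")["img"][:,:,::-1])
E
```

```text
t: 7.85
position: [0.516, 0.0116, 0.1777]
eef_rot: [1.238, 1.19, -1.238]
wrist_force: [-0.4, -1.1, -0.2]
finger_gap: 0.324
```

View pics/w5.png

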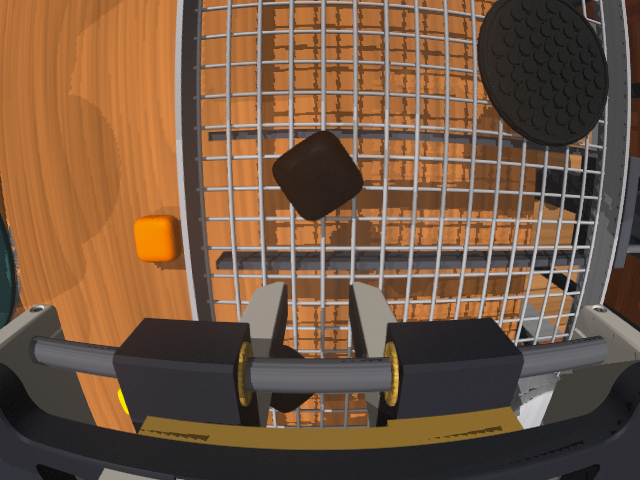

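b2 is at (317,175), centred ahead, and b3 is behind at (290,380). I'll lower and push.

```bash
python3 -m inch '[{"offset":[0,0,-2.5],"delta_rot":[0,0,0]},{"offset":[0,0,-2.5],"delta_rot":[0,0,0]},{"offset":[0,0,-1],"delta_rot":[0,0,0]},{"offset":[0,0,0],"delta_rot":[0,0,0]},{"offset":[0.03,0.8,0],"delta_rot":[0,0,0]},{"offset":[0.03,0.8,0],"delta_rot":[0,0,0]},{"offset":[0.03,0.8,0],"delta_rot":[0,0,0]},{"offset":[0.03,0.8,0],"delta_rot":[0,0,0]},{"offset":[0.03,0.8,0],"delta_rot":[0,0,0]},{"offset":[0.03,0.8,0],"delta_rot":[0,0,0]},{"offset":[0.03,0.8,0],"delta_rot":[0,0,0]},{"offset":[0.03,0.8,0],"delta_rot":[0,0,0]}]'
python3 - <<'E'
from h import *
cv2.imwrite("pics/w6.png",imaging.snapshot("wrist")["img"][:,:,::-1])
E
```

```text
t: 9.4
position: [0.5185, 0.076, 0.1176]
eef_rot: [1.238, 1.191, -1.238]
wrist_force: [-0.0, -1.2, -0.2]
finger_gap: 0.325
```

View pics/w6.png

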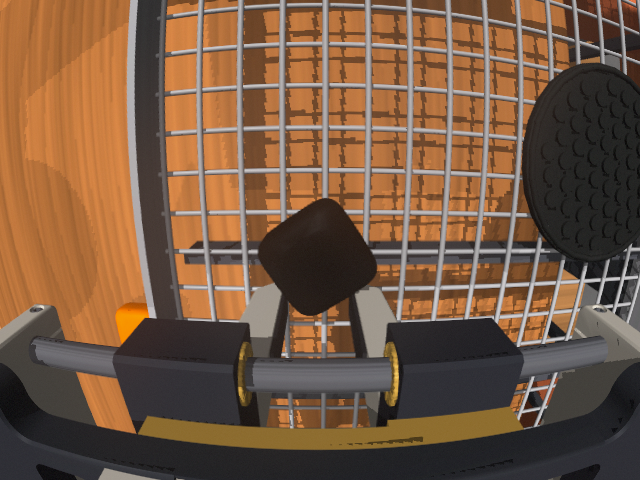

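Briquette 2 is cradled at (318,257). Continuing.

```bash
python3 -m inch '[{"offset":[0.05,1.2,0],"delta_rot":[0,0,0]},{"offset":[0.05,1.2,0],"delta_rot":[0,0,0]},{"offset":[0.05,1.2,0],"delta_rot":[0,0,0]},{"offset":[0.05,1.2,0],"delta_rot":[0,0,0]},{"offset":[0.05,1.2,0],"delta_rot":[0,0,0]},{"offset":[0.05,1.2,0],"delta_rot":[0,0,0]},{"offset":[0.05,1.2,0],"delta_rot":[0,0,0]},{"offset":[0.05,1.2,0],"delta_rot":[0,0,0]},{"offset":[0.05,1.2,0],"delta_rot":[0,0,0]},{"offset":[0.05,1.2,0],"delta_rot":[0,0,0]},{"offset":[0.04,1.2,0],"delta_rot":[0,0,0]},{"offset":[0.04,1.2,0],"delta_rot":[0,0,0]}]'
python3 - <<'E'
from h import *
cv2.imwrite("pics/w7.png",imaging.snapshot("wrist")["img"][:,:,::-1])
E
```

```text
t: 10.95
position: [0.5243, 0.2202, 0.1177]
eef_rot: [1.238, 1.191, -1.238]
wrist_force: [-0.4, -0.2, 0.2]
finger_gap: 0.325
```

View pics/w7.png

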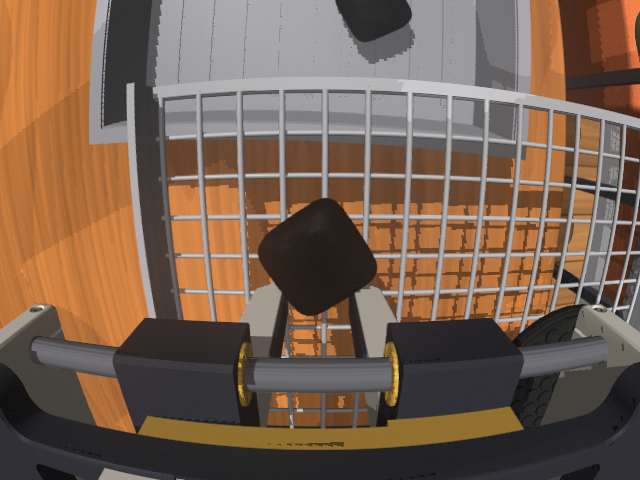

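```bash
python3 -m inch '[{"offset":[0.04,1.1,0],"delta_rot":[0,0,0]},{"offset":[0.04,1.1,0],"delta_rot":[0,0,0]},{"offset":[0.04,1.1,0],"delta_rot":[0,0,0]},{"offset":[0.04,1.1,0],"delta_rot":[0,0,0]},{"offset":[0.04,1.0,0],"delta_rot":[0,0,0]},{"offset":[0.02,0.7,0],"delta_rot":[0,0,0]},{"offset":[0.02,0.5,0],"delta_rot":[0,0,0]},{"offset":[0.01,0.3,0],"delta_rot":[0,0,0]}]'
python3 -m inch '[{"offset":[0.01,0.3,0],"delta_rot":[0,0,0]},{"offset":[0.01,0.3,0],"delta_rot":[0,0,0]},{"offset":[0.01,0.3,0],"delta_rot":[0,0,0]},{"offset":[0.01,0.3,0],"delta_rot":[0,0,0]},{"offset":[0.01,0.3,0],"delta_rot":[0,0,0]},{"offset":[0.01,0.3,0],"delta_rot":[0,0,0]},{"offset":[0,0,0],"delta_rot":[0,0,0]},{"offset":[0,0,0],"delta_rot":[0,0,0]}]'
python3 - <<'E'
from h import *
cv2.imwrite("pics/w8.png",imaging.snapshot("wrist")["img"][:,:,::-1])
E
```

```text
t: 12.0
position: [0.5268, 0.2886, 0.1176]
eef_rot: [1.238, 1.191, -1.238]
wrist_force: [-0.6, -0.6, 0.1]
finger_gap: 0.325
t: 13.0
position: [0.5273, 0.3064, 0.1176]
eef_rot: [1.238, 1.191, -1.238]
wrist_force: [0.1, 0.0, -0.7]
finger_gap: 0.324
```

View pics/w8.png

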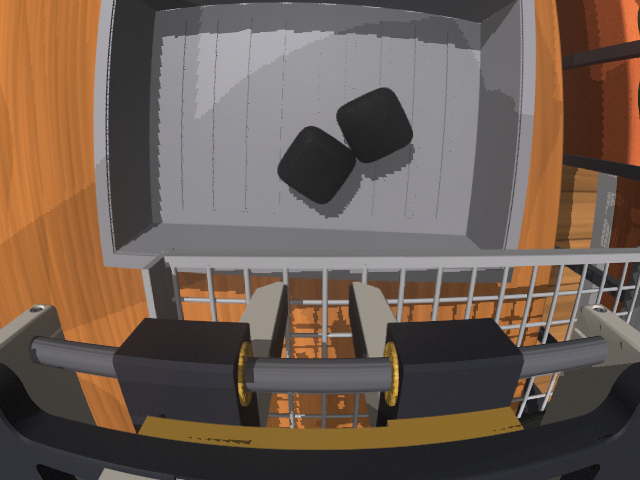

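Both briquettes are in the pan, at (317,165) and (375,125). Next is b3.

```bash
python3 -m inch '[{"offset":[0,0,3],"delta_rot":[0,0,0]},{"offset":[0,0,3],"delta_rot":[0,0,0]},{"offset":[-0.5,-5.5,0],"delta_rot":[0,0,0]},{"offset":[-0.5,-5.5,0],"delta_rot":[0,0,0]},{"offset":[-0.5,-5.5,0],"delta_rot":[0,0,0]},{"offset":[-0.5,-5.5,0],"delta_rot":[0,0,0]},{"offset":[-0.5,-5.5,0],"delta_rot":[0,0,0]},{"offset":[-0.5,-5.5,0],"delta_rot":[0,0,0]},{"offset":[-0.5,-5.5,0],"delta_rot":[0,0,0]},{"offset":[-0.6,-5.5,0],"delta_rot":[0,0,0]},{"offset":[0,0,0],"delta_rot":[0,0,0]},{"offset":[0,0,0],"delta_rot":[0,0,0]}]'
python3 - <<'E'
from h import *
cv2.imwrite("pics/w9.png",imaging.snapshot("wrist")["img"][:,:,::-1])
E
```

```text
t: 14.55
position: [0.4863, -0.1334, 0.1777]
eef_rot: [1.238, 1.19, -1.238]
wrist_force: [0.2, 0.3, 0.4]
finger_gap: 0.327
```

View pics/w9.png

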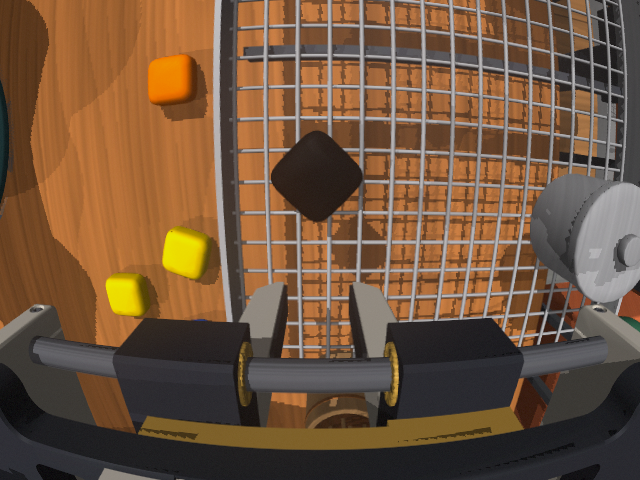

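b3 is at (317,176), centred. Lowering and pushing.

```bash
python3 -m inch '[{"offset":[0,0,-2.5],"delta_rot":[0,0,0]},{"offset":[0,0,-2.5],"delta_rot":[0,0,0]},{"offset":[0,0,-1],"delta_rot":[0,0,0]},{"offset":[0,0,0],"delta_rot":[0,0,0]},{"offset":[0.03,0.8,0],"delta_rot":[0,0,0]},{"offset":[0.03,0.8,0],"delta_rot":[0,0,0]},{"offset":[0.03,0.8,0],"delta_rot":[0,0,0]},{"offset":[0.03,0.8,0],"delta_rot":[0,0,0]},{"offset":[0.03,0.8,0],"delta_rot":[0,0,0]},{"offset":[0.03,0.8,0],"delta_rot":[0,0,0]},{"offset":[0.04,1.0,0],"delta_rot":[0,0,0]},{"offset":[0.04,1.0,0],"delta_rot":[0,0,0]}]'
python3 -m inch '[{"offset":[0.05,1.2,0],"delta_rot":[0,0,0]},{"offset":[0.05,1.2,0],"delta_rot":[0,0,0]},{"offset":[0.05,1.2,0],"delta_rot":[0,0,0]},{"offset":[0.05,1.2,0],"delta_rot":[0,0,0]},{"offset":[0.05,1.2,0],"delta_rot":[0,0,0]},{"offset":[0.05,1.2,0],"delta_rot":[0,0,0]},{"offset":[0.05,1.2,0],"delta_rot":[0,0,0]},{"offset":[0.05,1.2,0],"delta_rot":[0,0,0]},{"offset":[0.05,1.2,0],"delta_rot":[0,0,0]},{"offset":[0.05,1.2,0],"delta_rot":[0,0,0]}]'
python3 - <<'E'
from h import *
cv2.imwrite("pics/w10.png",imaging.snapshot("wrist")["img"][:,:,::-1])
E
```

```text
t: 16.1
position: [0.489, -0.0649, 0.1177]
eef_rot: [1.238, 1.191, -1.238]
wrist_force: [-0.2, -1.2, 0.3]
finger_gap: 0.326
t: 17.35
position: [0.494, 0.0552, 0.1176]
eef_rot: [1.238, 1.191, -1.238]
wrist_force: [-0.1, -1.0, 1.2]
finger_gap: 0.327
```

View pics/w10.png

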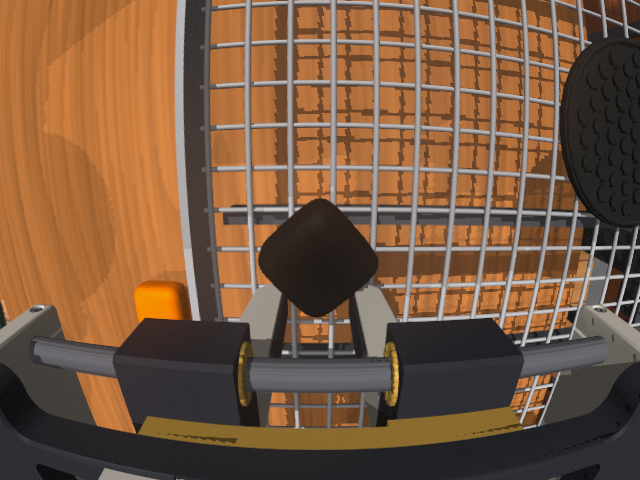

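```bash
python3 -m inch '[{"offset":[0.05,1.2,0],"delta_rot":[0,0,0]},{"offset":[0.05,1.2,0],"delta_rot":[0,0,0]},{"offset":[0.05,1.2,0],"delta_rot":[0,0,0]},{"offset":[0.05,1.2,0],"delta_rot":[0,0,0]},{"offset":[0.05,1.2,0],"delta_rot":[0,0,0]},{"offset":[0.05,1.2,0],"delta_rot":[0,0,0]},{"offset":[0.05,1.2,0],"delta_rot":[0,0,0]},{"offset":[0.05,1.2,0],"delta_rot":[0,0,0]},{"offset":[0.05,1.2,0],"delta_rot":[0,0,0]},{"offset":[0.05,1.2,0],"delta_rot":[0,0,0]},{"offset":[0.04,1.2,0],"delta_rot":[0,0,0]},{"offset":[0.04,1.2,0],"delta_rot":[0,0,0]}]'
python3 -m inch '[{"offset":[0.04,1.2,0],"delta_rot":[0,0,0]},{"offset":[0.04,1.1,0],"delta_rot":[0,0,0]},{"offset":[0.04,1.1,0],"delta_rot":[0,0,0]},{"offset":[0.04,1.1,0],"delta_rot":[0,0,0]},{"offset":[0.04,1.1,0],"delta_rot":[0,0,0]},{"offset":[0.04,1.1,0],"delta_rot":[0,0,0]},{"offset":[0.03,0.8,0],"delta_rot":[0,0,0]},{"offset":[0.02,0.6,0],"delta_rot":[0,0,0]},{"offset":[0.02,0.4,0],"delta_rot":[0,0,0]},{"offset":[0.01,0.3,0],"delta_rot":[0,0,0]}]'
python3 - <<'E'
from h import *
cv2.imwrite("pics/w11.png",imaging.snapshot("wrist")["img"][:,:,::-1])
E
```

```text
t: 18.9
position: [0.4997, 0.1992, 0.1176]
eef_rot: [1.238, 1.191, -1.238]
wrist_force: [-0.2, -0.1, 0.0]
finger_gap: 0.327
t: 20.15
position: [0.503, 0.2865, 0.1176]
eef_rot: [1.238, 1.191, -1.238]
wrist_force: [-0.2, -0.0, -0.1]
finger_gap: 0.324
```

View pics/w11.png

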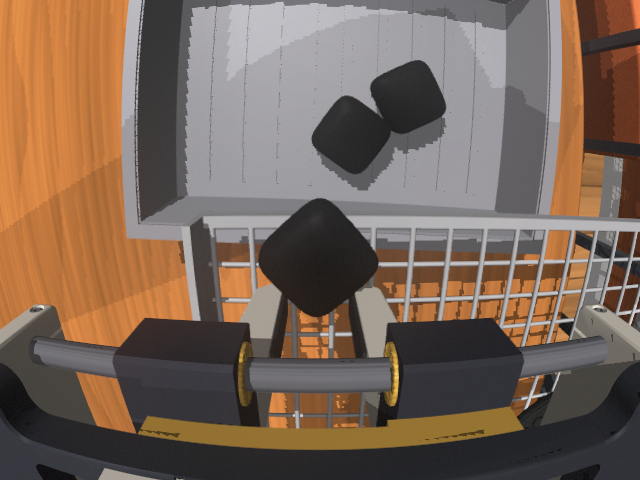

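```bash
python3 -m inch '[{"offset":[0.01,0.3,0],"delta_rot":[0,0,0]},{"offset":[0.01,0.3,0],"delta_rot":[0,0,0]},{"offset":[0.01,0.3,0],"delta_rot":[0,0,0]},{"offset":[0.01,0.3,0],"delta_rot":[0,0,0]},{"offset":[0.01,0.3,0],"delta_rot":[0,0,0]},{"offset":[0.01,0.3,0],"delta_rot":[0,0,0]},{"offset":[0.01,0.2,0],"delta_rot":[0,0,0]},{"offset":[0,0,0],"delta_rot":[0,0,0]},{"offset":[0,0,0],"delta_rot":[0,0,0]},{"offset":[0,0,0],"delta_rot":[0,0,0]}]'
python3 - <<'E'
from h import *
cv2.imwrite("pics/w12.png",imaging.snapshot("wrist")["img"][:,:,::-1])
E
```

```text
t: 21.45
position: [0.5037, 0.3064, 0.1176]
eef_rot: [1.238, 1.191, -1.238]
wrist_force: [-0.1, -0.0, 0.4]
finger_gap: 0.327
```

View pics/w12.png

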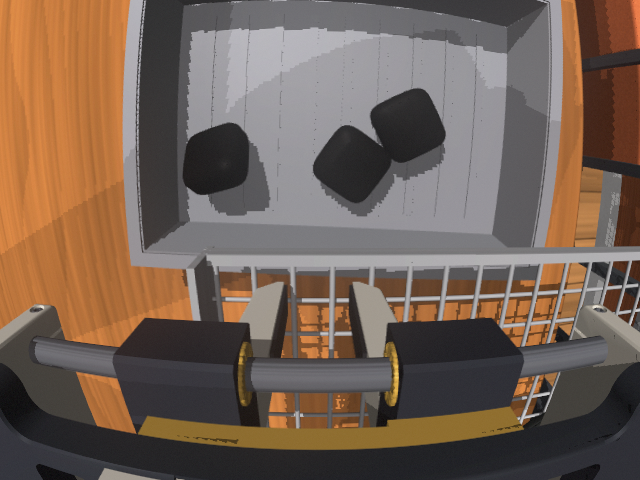

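All three are inside the pan. b3 is at (217,158), near the front wall. I'll lift clear and check from the fixed cameras.

```bash
python3 -m inch '[{"offset":[0,0,3],"delta_rot":[0,0,0]},{"offset":[0,0,4],"delta_rot":[0,0,0]},{"offset":[0,-4,2],"delta_rot":[0,0,0]},{"offset":[0,-5,0],"delta_rot":[0,0,0]},{"offset":[0,-5,0],"delta_rot":[0,0,0]},{"offset":[0,-5,0],"delta_rot":[0,0,0]},{"offset":[0,-5,0],"delta_rot":[0,0,0]},{"offset":[0,0,0],"delta_rot":[0,0,0]},{"offset":[0,0,0],"delta_rot":[0,0,0]}]'
python3 - <<'E'
from h import *
t=imaging.snapshot("top")
cv2.imwrite("pics/t2.png",t["img"][:,:,::-1]);cv2.imwrite("pics/s2.png",imaging.snapshot("scene")["img"][:,:,::-1])
for b in briq(t,zc=.017,box=(60,185,165,325)):print(b[:3])
E
```

```text
t: 22.62
position: [0.5037, 0.0667, 0.2078]
eef_rot: [1.238, 1.19, -1.238]
wrist_force: [-0.3, 0.9, 0.6]
finger_gap: 0.327
(array([141.1, 299.5]), 373.0, array([0.4326, 0.3549, 0.017 ]))
```

View pics/t2.png

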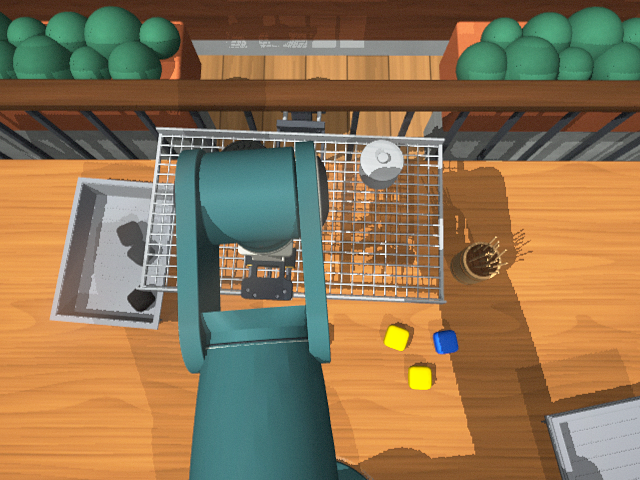

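View pics/s2.png

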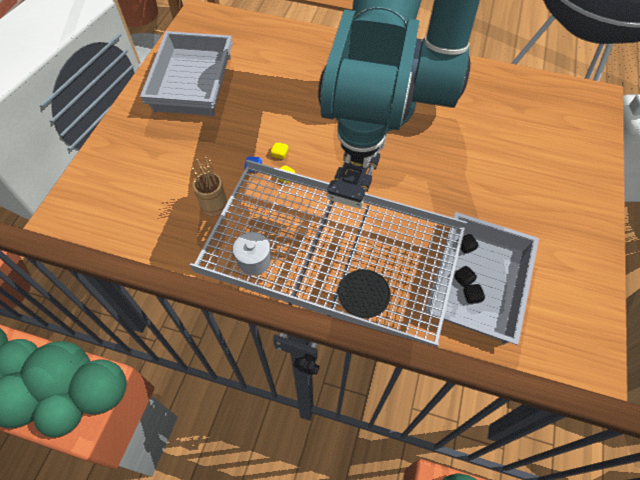

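Run:
```python
from bench import ctrl,telemetry
import numpy as np
print(np.abs(telemetry.get_obs()['joint_vel']).max()); print(ctrl.sign_off())
```

```text
0.00526580592736508
the job is handed in; nothing more can be done
None
```

I swept the three black briquettes one at a time along the mesh, with two half-closed fingers held low behind each. Each was pushed slowly off the +y end into the pan, and the job was handed in at about 22.7 s, within the 72 s limit.

- **Briquettes:** the last top and scene pictures show all three inside the pan. I measured one of them, at about (0.433, 0.355), which is 92 mm and 44 mm from the pan's centre and inside the limits. My colour mask missed the other two in the top view, so I checked those by eye only; they lie well inside. I didn't measure their speed.
- **Other objects:** in the pictures the pan, canister, trivet and skewer holder look to be where they started; I didn't re-measure them.
- **Robot:** the arm was stopped above the shelf and touching nothing. The wrist force readings stayed at about 1 N throughout.

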